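# Steer the bench laser onto the green mark and lock the mirror

### The arm

A 6-joint arm with a two-finger parallel gripper is mounted at the origin on a cart in front of the work surface, level with it; the furniture and walls round the work are solid. World frame = base frame: x ahead of the robot, y to its left, z up, the work surface at z = 0. Lengths are in mm, angles in rad, forces in N, time in s.
With the tool pointing down it reaches from about 350 to 800 mm from the base axis. Payload 7.3 kg.
Tool frame: the origin (TCP) lies at the very end of the fingers, on their centre line; the grasp point (between the pads) lies 19 mm behind it; z points along the fingers, y is the line along which they close (so a half turn about z gives the same grasp; the last joint's range is limited). The gripper opens to 85 mm and grips with 20 to 120 N. Pads are 22 mm wide; open, the fingers measure 114 mm over their backs; the gripper's body (76 mm by 85 mm) begins 54 mm behind the grasp point. The pads swing forward as they close: fully open they stand 13 mm farther back than shut.
Start: joints at [-1.337, 0.342, 1.524, -0, 1.275, -0.146], TCP at [194.66, -487.601, 200.022] pointing down, gripper open.
Joint ranges: [-2.53, 2.53], [-0.77, 2.02], [0.04, 2.7], [-1, 4.14], [0.28, 2.66], [-3.11, 3.11]. Speed limits (rad/s): [2.57, 2.57, 3.14, 3.14, 3.14, 3.14].

### API

Orientations are given as a unit quaternion [x, y, z, w].
In Python, from bench import ctrl gives the robot as it stands.
- The arm moves only by the shell command python3 -m handwheel 'ROWS' [OPENING] [FORCE]. ROWS is JSON, a list of rows, each an object with "slide": the shift along the tool's x, y, z each as a share of 300 mm, from -1 to 1, a list of three; "twist": the turn about the tool's z as a share of 90 degrees, from -1 to 1. In form: [{"slide": [dx, dy, dz], "twist": twist}, ...]. A call has 1 to 8 rows; each row is the pose to reach, as a shift and turn from the pose commanded when the call began, along the tool's axes at that moment; what a row does not reach only later rows make up. A row lasts 1/10 s, in which the tool goes at most 50 mm and 8.59 degrees, less where a joint would pass 70% of its speed; a pose out of reach is approached as far as the arm can. A call with a number of a shift or a turn outside -1 to 1 is refused whole. A call with a gripper value outside its range is refused whole. OPENING is the opening, from 0 (shut) to 1 (fully open), set as the call begins (- or left out, the last holds). The fingers move at their own pace and stop on an object; FORCE is the grip in N (left out, the last holds). Time passes only in rows, so rows that repeat a pose let the fingers close. It gives the time, the measured TCP pose, the force, the opening and the grip force at its end, in the units of the state.
- ctrl.get_obs(): the state, without advancing time (a new reading comes with each control period).
- ctrl.capture(name): name is "side" or "top"; returns (picture, depth): 400x640x3 uint8, blue, green, red; 400x640 float32, mm along the optical axis (not along the pixel's ray), 0 where there is no reading.
- ctrl.camera_params(name): a dict with "mtx" (3x3 intrinsics, pixels), "k1" (the pictures are not rectified: a ray, as slopes to the right and down, at radius r is drawn at 1 + k1 r^2 times it, then the intrinsics apply), "extrinsics" (4x4, takes a point from camera to world coordinates). Camera axes: x right, y down, z forward; pixel columns grow to the right and rows downward; lengths in mm; the calibration is good to about 2 mm. A picture is of the moment at which its call begins. camera_params takes no time and is no camera call.
- ctrl.job_done(): hands the job in; it is judged then, once.
The state is a dict: "time": time; "joints": joint angles; "qvel": joint speeds; "joint_efforts": joint torques, N m; "tcp_pos": TCP position; "tcp_rot": TCP orientation; "ft_force": force on the tool from outside, world axes, zero at the start; "moment": the same for the moment, N m; "finger_gap": finger opening in mm; "grasp_force": force on a finger pad.
Only numpy, scipy, OpenCV 4.12 (cv2) and the standard library are available. Lean on these libraries where they do the work, as an engineer would, in place of code of your own. Each camera call takes 0.05 s, during which the arm holds its last target. There are 200 camera calls.

### The job

Turn the two black knobs on top of the mirror mount, one after the other, until the red laser spot sits on the centre of the green mark on the white board. Then swing the lever with the yellow grip all the way over to the right to lock the setting, with the spot still centred. Keep off the mirror and do not push the loose tools about.

Things in the scene. Friction and masses are not known exactly. Their poses are not given: they have to be found in the camera images.
- mirror_mount: Aluminium fixture, fixed to the bench: base 90 x 170 x 10 mm, a back plate and a bridge (68 x 164 mm, top 160 mm above the bench) with two knobs and a lever; a small head with laser and mirror hangs below the bridge's right end. Origin: centre of the base's underside. At yaw 0, x points away from the robot, y left along the bridge, z up; it is turned up to 0.15 rad.
- knob_left_top (a point): Centre of the top of the left black knurled knob (mount frame 0, 60, 206 mm). Round, vertical axis, 47 mm diameter (50 mm over the ribs), 32 mm tall, its lower edge 14 mm above the bridge; a white line on top shows its angle.
- knob_right_top (a point): Centre of the top of the right knob (mount frame 0, -60, 206 mm); same size. The knobs' axes are 120 mm apart. The head pans about this knob's own axis, so the knob does not shift.
- knob_left (a joint): Angle of the left knob, rad, -2.3 to 2.3, positive counterclockwise seen from above. It pans the head: each radian swings the spot 0.17 rad counterclockwise about the right knob's vertical axis, so counterclockwise moves the spot to the right on an arc (22 mm a radian at 130 mm from that axis). Friction 0.04 N m; it stays where it is left.
- knob_right (a joint): Angle of the right knob (against the head that carries it), rad, -2.3 to 2.3, positive counterclockwise seen from above. It tilts the mirror: each radian counterclockwise draws the spot 22 mm straight towards the right knob's axis (away from the robot); clockwise sends it outward. Friction 0.04 N m; it stays where it is left and does not pan the head.
- laser_spot: The red laser spot, 12 mm across, light only, on the white board (8 mm above the bench). Origin: its centre. It moves only as the knobs turn; with both knobs at 0 it lies at x = -130, y = -60 mm of the mount's frame, 130 mm from the right knob's axis.
- green_mark: The green mark: a printed ring 30 mm across with a cross of 40 mm through its centre, flat on the white board. Origin: its centre. It is one of four marks of the same shape that stand about 30 mm left or right of and before or behind the board's middle, in any order.
- blue_mark: The blue mark, of the same shape: not wanted.
- yellow_mark: The yellow mark, of the same shape: not wanted.
- black_mark: The black mark, of the same shape: not wanted.
- target_board: White board 150 x 150 x 6 mm, fixed flat on the bench between the mount and the robot. Origin: centre of its underside.
- lever_grip (a point): Centre of the top of the lever's upright yellow grip: a round post, 18 mm diameter, 36 mm tall, top 40 mm above the bridge (200 mm above the bench). The post stands at the end of a flat arm that turns 95 mm from the pivot, level, just above the bridge.
- lock_lever (a joint): Angle of the lock lever, rad: 0 = unlocked (arm points towards the robot and 0.45 rad to the left), 0.9 = locked, at its stop (0.45 rad to the right). Counterclockwise from above is positive. Vertical axis at mount frame x = -16, y = 10 mm; friction 0.08 N m; stays where it is left. It does not move the spot.
- mirror: The round mirror, 47 mm diameter, in the head under the right knob, facing the board and tilted up; centre 75 mm above the bench. It tilts as the right knob turns. Not to be touched.
- lidded_jar: Loose bystander: clear jar with a blue lid, 74 mm diameter, 97 mm tall, standing behind the mount. Origin: centre of its underside.
- steel_tape: Loose bystander: small chrome tape measure, 54 x 74 x 34 mm, right of the board. Origin: centre of its underside.
- wrench: Loose bystander: grey adjustable wrench, 193 x 41 x 11 mm, lying flat along the bench's front edge, left of the board. Origin: centre of its underside.

How it is judged:
By the outcome, as a careful person would: the job done as asked, in the order asked, and still so for the second after the job is handed in, with the robot touching nothing.
It also fails if it takes over 64 s, if anything falls off the work surface, if the arm or the gripper's body presses on something with over 40 N, if the wrist force passes 120 N, or if a joint passes its speed limit or range.

## Working session

There is one attempt and no reset: what is moved stays moved. The work goes in short steps, Python scripts to look and compute and a shell command to move; the robot and the scene stay as the last step left them, time stands still between calls to the robot, and variables do not carry over. Pictures are saved under pics/ and viewed, at most 10 in all, crops included, and the job is handed in when it is done.

```bash
mkdir -p pics; python3 - <<'E'
from bench import ctrl
import cv2,numpy as np
np.set_printoptions(precision=4,suppress=True)
for n in("top","side"):
    p,d=ctrl.capture(n); cv2.imwrite(f"pics/{n}0.png",p); np.save(f"{n}0d.npy",d)
    c=ctrl.camera_params(n); print(n,c)
o=ctrl.get_obs(); print(o)
E
```

```text
top {'mtx': array([[433.0868,   0.    , 320.9983],
       [  0.    , 433.0868, 202.079 ],
       [  0.    ,   0.    ,   1.    ]]), 'k1': 0.03541733696231216, 'extrinsics': array([[   0.0241,   -0.9921,    0.123 ,  433.2596],
       [  -0.9997,   -0.0232,    0.009 , -127.7375],
       [  -0.0061,   -0.1232,   -0.9924, 1240.509 ],
       [   0.    ,    0.    ,    0.    ,    1.    ]])}
side {'mtx': array([[383.6064,   0.    , 317.3306],
       [  0.    , 383.6064, 196.5438],
       [  0.    ,   0.    ,   1.    ]]), 'k1': -0.09488860269597217, 'extrinsics': array([[   0.3172,    0.7906,   -0.5238, 1128.8715],
       [   0.9483,   -0.2679,    0.17  , -287.8557],
       [  -0.0059,   -0.5507,   -0.8347, 1000.4384],
       [   0.    ,    0.    ,    0.    ,    1.    ]])}
{'time': 0.1, 'joints': array([-1.337 ,  0.3426,  1.5249, -0.    ,  1.2754, -0.146 ]), 'qvel': array([ 0.0011, -0.002 , -0.0034, -0.0004,  0.0002,  0.0011]), 'joint_efforts': array([  0.0019, -43.4447, -24.6491,  -0.0001,   0.0047,  -0.    ]), 'tcp_pos': array([ 194.5701, -487.1774,  199.394 ]), 'tcp_rot': array([ 0.982 ,  0.1888, -0.    , -0.0007]), 'ft_force': array([-0.0571, -0.7962,  0.2678]), 'moment': array([-0.0024, -0.0097, -0.05  ]), 'grasp_force': 0.0, 'finger_gap': 85.30456528446126}
```

View pics/top0.png

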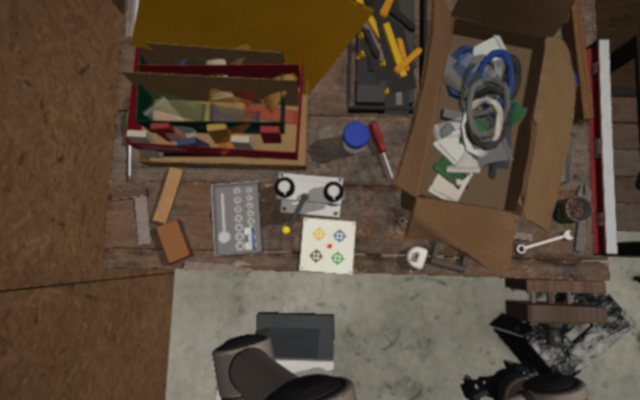

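View pics/side0.png

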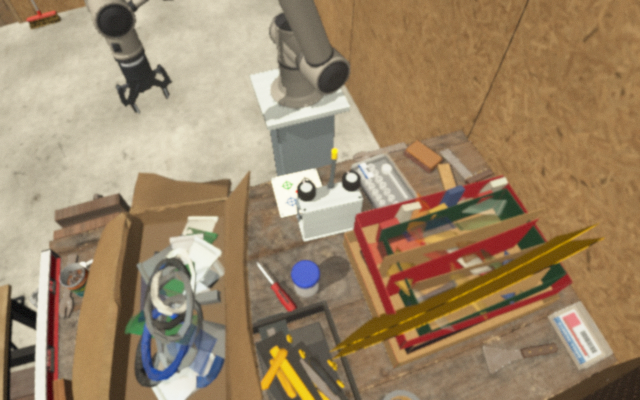

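The top view shows the mount with the left knob near (285,187) and the right knob near (334,190). The yellow grip is at (286,230), the red spot at (329,246) and the green mark at (337,258). The side view shows the knobs at (352,181) and (306,190), and the grip at (334,155).

```bash
cat > h.py <<'E'
from bench import ctrl
import cv2,numpy as np
np.set_printoptions(precision=4,suppress=True)
def ray(n,uv):
    c=ctrl.camera_params(n); k=c["mtx"]; E=c["extrinsics"]
    p=cv2.undistortPoints(np.array([[uv]],float),k,np.array([c["k1"],0,0,0,0.]))[0,0]
    return E[:3,3],E[:3,:3]@np.array([p[0],p[1],1])
def on_z(n,uv,z):
    o,d=ray(n,uv); return o+d*(z-o[2])/d[2]
def proj(n,P):
    c=ctrl.camera_params(n); E=np.linalg.inv(c["extrinsics"]); 
    r=cv2.projectPoints(np.array([P],float),cv2.Rodrigues(E[:3,:3])[0],E[:3,3],c["mtx"],np.array([c["k1"],0,0,0,0.]))[0]
    return r[0,0]
def cen(w,x0,y0):
    ys,xs=np.nonzero(w>0); ww=w[ys,xs]; return np.array([(xs*ww).sum()/ww.sum()+x0,(ys*ww).sum()/ww.sum()+y0]),len(ww)
def box(p,x0,x1,y0,y1): return p[y0:y1,x0:x1].astype(float)
E
python3 - <<'E'
from h import *
p=cv2.imread("pics/top0.png")
big=cv2.resize(p[165:280,265:365],None,fx=5,fy=5,interpolation=cv2.INTER_CUBIC); cv2.imwrite("pics/c1.png",big)
# knobs: dark
for nm,(x0,x1,y0,y1) in dict(L=(272,298,174,202),R=(321,347,177,205)).items():
    b=box(p,x0,x1,y0,y1); m=(b.max(2)<70).astype(np.uint8)
    cs,_=cv2.findContours(m,cv2.RETR_EXTERNAL,cv2.CHAIN_APPROX_NONE); c=max(cs,key=cv2.contourArea)
    (u,v),r=cv2.minEnclosingCircle(c); u+=x0;v+=y0; print(nm,u,v,r,on_z("top",(u,v),206))
b=box(p,276,298,220,240); w=np.clip(b[...,2]-b[...,0]-60,0,None); uv,n=cen(w,276,220); print("grip",uv,n,on_z("top",uv,200))
b=box(p,300,356,218,274); B,G,R=b[...,0],b[...,1],b[...,2]
for nm,w in dict(red=np.clip(R-np.maximum(G,B)-40,0,None)*(R-G>1.6*(G-B)),green=np.clip(G-np.maximum(R,B)-15,0,None),blue=np.clip(B-R-15,0,None),yellow=np.clip(np.minimum(R,G)-B-30,0,None)).items():
    uv,n=cen(w,300,218); print(nm,uv,n,on_z("top",uv,8))
m=(b.min(2)>130).astype(np.uint8);cs,_=cv2.findContours(m,cv2.RETR_EXTERNAL,cv2.CHAIN_APPROX_NONE); c=max(cs,key=cv2.contourArea)
r=cv2.minAreaRect(c);pts=cv2.boxPoints(r)+[300,218]; print(np.array([on_z("top",q,6) for q in pts]))
E
```

```text
L 280.7820510864258 190.21794891357422 13.906107902526855 [588.0769 -20.4764 206.    ]
R 335.5 189.5 12.90358829498291 [ 592.9053 -152.5807  206.    ]
grip [285.7545 229.6172] 63 [493.6014 -35.2133 200.    ]
red [329.3824 245.6073] 20 [ 462.4383 -143.2278    8.    ]
green [337.4501 258.0417] 106 [ 428.1255 -166.7226    8.    ]
blue [338.9432 234.8319] 49 [ 493.5226 -169.7069    8.    ]
yellow [318.3878 233.5393] 133 [ 495.7895 -111.2586    8.    ]
[[ 388.5701  -59.1989    6.    ]
 [ 541.593   -65.0546    6.    ]
 [ 534.8371 -216.4287    6.    ]
 [ 382.2173 -208.1637    6.    ]]
```

View pics/c1.png

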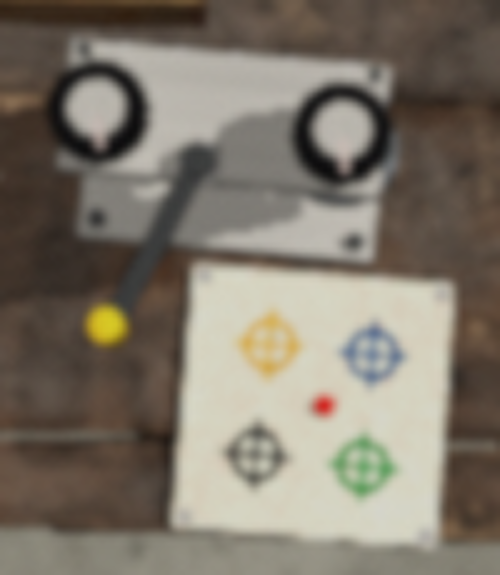

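The crop shows pale discs on top of the knobs, centred near (284.4,187.4) and (333.6,191.8) in full-image pixels. Both white lines point towards the robot. The spot lies up and left of the green mark.

```bash
python3 - <<'E'
from h import *
p=cv2.imread("pics/top0.png"); K={}
for nm,(u,v) in dict(L=(284.4,187.4),R=(333.6,191.8)).items():
    x0,y0=int(u)-7,int(v)-7; b=box(p,x0,x0+16,y0,y0+16)
    w=b.mean(2); yy,xx=np.mgrid[y0:y0+16,x0:x0+16]; w=np.where((xx-u)**2+(yy-v)**2<56,np.clip(w-90,0,None),0)
    uv,n=cen((w>20).astype(float),x0,y0); K[nm]=on_z("top",uv,206); print(nm,uv,n,K[nm])
d=K["L"]-K["R"]; yaw=np.arctan2(-d[0],d[1]); print("dist",np.linalg.norm(d),"yaw",yaw)
c,s=np.cos(yaw),np.sin(yaw);R=np.array([[c,-s],[s,c]]); O=(K["L"]+K["R"])[:2]/2
W=lambda x,y:O+R@[x,y]
print("origin",O,"pred grip",W(-101.5,51.3),"piv",W(-16,10))
k=K["R"][:2]; S=np.array([462.44,-143.23]);G=np.array([428.13,-166.72])
for n,q in(("S",S),("G",G)):
    l=R.T@(q-k); print(n,"r",np.hypot(*l),"ang",np.arctan2(-l[1],-l[0]))
rS,rG=np.hypot(*(S-k)),np.hypot(*(G-k))
a=lambda q:np.arctan2((k-q)[1],(k-q)[0])
print("left turn",(a(G)-a(S))/.17,"right turn",-(rG-rS)/22)
# side view check
for nm in K: print("side proj",proj("side",K[nm]))
print(proj("side",[493.6,-35.2,200]))
E
```

```text
L [283.6696 186.25  ] 112 [597.9377 -27.1151 206.    ]
R [333.0545 190.7545] 110 [ 589.7063 -146.7411  206.    ]
dist 119.90887367040897 yaw -0.06870161480818857
origin [593.822  -86.9281] pred grip [496.083  -28.7814] piv [578.5462 -75.8534]
S r 127.31468043749759 ang 0.04111977809640938
G r 162.80676199309818 ang 0.19172696634862194
left turn 0.8859246367777207 right turn -1.6132764343454815
side proj [349.8251 176.2841]
side proj [304.4762 186.0351]
[333.0473 149.1705]
```

```bash
python3 - <<'E'
from h import *
p=cv2.imread("pics/side0.png");t=cv2.imread("pics/top0.png")
a=cv2.resize(p[135:250,270:370],None,fx=5,fy=5,interpolation=cv2.INTER_CUBIC); cv2.imwrite("pics/c2.png",a)
b=box(p,325,343,144,164); w=(b[...,2]-b[...,0]>70).astype(float); print("grip side",cen(w,325,144))
E
```

```text
grip side (array([334.    , 153.2963]), 81)
```

View pics/c2.png

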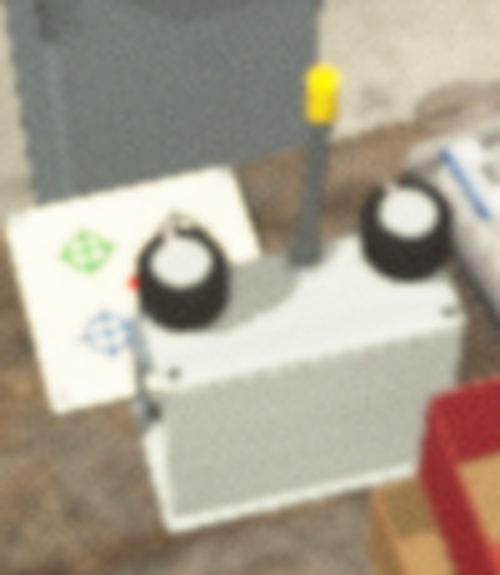

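```bash
cat > go.py <<'E'
import sys
from h import *
# usage: go.py x y z yaw(tool x dir) -> slide shares
o=ctrl.get_obs(); q=o["tcp_rot"]; x,y,z,w=q
yaw=np.arctan2(2*(x*y+z*w),1-2*(y*y+z*z))
print("t",o["time"],"pos",o["tcp_pos"],"yaw",round(yaw,4),"j",o["joints"],"F",o["ft_force"],"gap",o["finger_gap"],o["grasp_force"])
if len(sys.argv)>4:
    a=list(map(float,sys.argv[1:])); d=np.array(a[:3])-o["tcp_pos"]; c,s=np.cos(yaw),np.sin(yaw)
    print("slide",np.array([d[0]*c+d[1]*s,d[0]*s-d[1]*c,-d[2]])/300,"twist",-(a[3]-yaw)/(np.pi/2))
E
R='{"slide":[0.965,-0.843,-0.333],"twist":-0.47}'
python3 -m handwheel '[{"slide":[0.965,-0.843,-0.333],"twist":-0.47},{"slide":[0.965,-0.843,-0.333],"twist":-0.47},{"slide":[0.965,-0.843,-0.333],"twist":-0.47},{"slide":[0.965,-0.843,-0.333],"twist":-0.47},{"slide":[0.965,-0.843,-0.333],"twist":-0.47},{"slide":[0.965,-0.843,-0.333],"twist":-0.47},{"slide":[0.965,-0.843,-0.333],"twist":-0.47},{"slide":[0.965,-0.843,-0.333],"twist":-0.47}]' 0.88 30
python3 go.py 600.4 -26 300 1.05
```

```text
time: 0.9
tcp_pos: [370.1, -143.3, 300.4]
tcp_rot: [0.848, 0.53, 0.0, 0.0]
ft_force: [1.0, -0.7, -0.6]
finger_gap: 75.1
grasp_force: 0.0
t 0.9 pos [ 370.1009 -143.2977  300.4121] yaw 1.118 j [-0.5632  0.032   1.6374  0.0001  1.472  -0.1104] F [ 1.0372 -0.7161 -0.5686] gap 75.09979134229098 0.0
slide [0.6874 0.5193 0.0014] twist 0.04331498830337659
```

```bash

python3 -m handwheel '[{"slide":[0.687,0.519,0],"twist":0.043},{"slide":[0.687,0.519,0],"twist":0.043},{"slide":[0.687,0.519,0],"twist":0.043},{"slide":[0.687,0.519,0],"twist":0.043},{"slide":[0.687,0.519,0],"twist":0.043},{"slide":[0.687,0.519,0],"twist":0.043},{"slide":[0.687,0.519,0],"twist":0.043},{"slide":[0.687,0.519,0],"twist":0.043}]'
python3 go.py 600.4 -26 181 1.05
python3 - <<'E'
from h import *
p,_=ctrl.capture("side"); cv2.imwrite("pics/s1.png",cv2.resize(p[90:240,250:400],None,fx=4,fy=4,interpolation=cv2.INTER_CUBIC))
E
```

```text
time: 1.7
tcp_pos: [599.1, -28.5, 299.6]
tcp_rot: [0.865, 0.501, -0.001, -0.0]
ft_force: [0.5, 0.2, 0.6]
finger_gap: 75.4
grasp_force: 0.0
t 1.7 pos [599.1286 -28.5496 299.6381] yaw 1.0503 j [-0.1751  0.438   1.1075 -0.0005  1.5972  0.3454] F [0.4888 0.1611 0.5575] gap 75.37188004268756 0.0
slide [ 0.0095 -0.0005  0.3955] twist 0.00021230259779767184
```

View pics/s1.png

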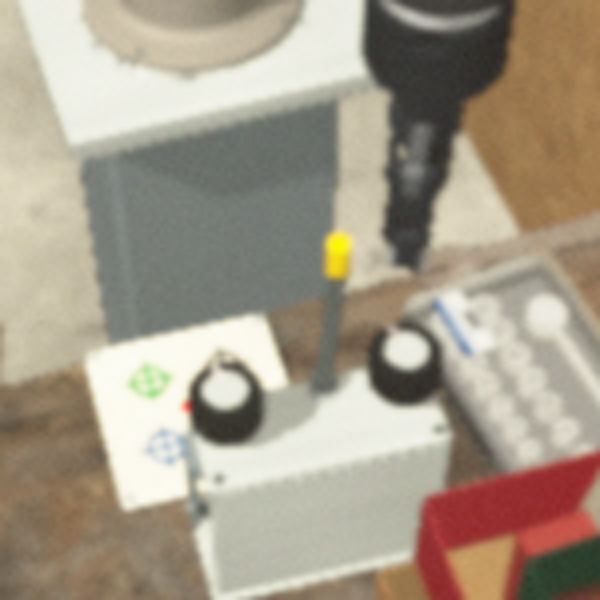

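The gripper hangs above the left knob at crop (405,355), with its fingertips at (405,265) and the bridge clear. I'll descend slowly.

```bash

python3 -m handwheel '[{"slide":[0.008,0,0.13],"twist":0},{"slide":[0.008,0,0.26],"twist":0},{"slide":[0.008,0,0.32],"twist":0},{"slide":[0.008,0,0.36],"twist":0},{"slide":[0.008,0,0.395],"twist":0},{"slide":[0.008,0,0.395],"twist":0}]'
python3 go.py 600.4 -26 181 1.05
```

```text
time: 2.35
tcp_pos: [600.6, -26.5, 181.1]
tcp_rot: [0.865, 0.501, -0.0, -0.0]
ft_force: [0.3, 0.6, -0.2]
finger_gap: 75.2
grasp_force: 0.0
t 2.35 pos [600.5694 -26.4941 181.1321] yaw 1.0498 j [-0.1714  0.4971  1.332  -0.0001  1.3132  0.3496] F [ 0.3304  0.5636 -0.247 ] gap 75.18929063727171 0.0
slide [ 0.0011 -0.0013  0.0004] twist -0.00010586911600635006
```

Now to grip.

```bash

python3 -m handwheel '[{"slide":[0,0,0],"twist":0},{"slide":[0,0,0],"twist":0},{"slide":[0,0,0],"twist":0},{"slide":[0,0,0],"twist":0},{"slide":[0,0,0],"twist":0},{"slide":[0,0,0],"twist":0},{"slide":[0,0,0],"twist":0},{"slide":[0,0,0],"twist":0}]' 0.4 30
python3 go.py
```

```text
time: 3.15
tcp_pos: [601.1, -26.1, 181.4]
tcp_rot: [0.865, 0.501, -0.0, 0.0]
ft_force: [-0.2, -0.1, 0.3]
finger_gap: 34.0
grasp_force: 0.0
t 3.15 pos [601.1371 -26.0808 181.3579] yaw 1.0506 j [-0.1706  0.4975  1.3306 -0.0001  1.3135  0.3496] F [-0.2067 -0.1067  0.2896] gap 34.04745899308067 0.0
```

The fingers passed 47 mm without any contact, so I need to look.

```bash
python3 - <<'E'
from h import *
p,_=ctrl.capture("side"); a=cv2.resize(p[120:240,280:380],None,fx=4,fy=4,interpolation=cv2.INTER_CUBIC)
p,_=ctrl.capture("top"); b=cv2.resize(p[155:275,255:355],None,fx=4,fy=4,interpolation=cv2.INTER_CUBIC)
cv2.imwrite("pics/s2.png",np.hstack([a,b]))
E
```

```text
(no output)
```

View pics/s2.png

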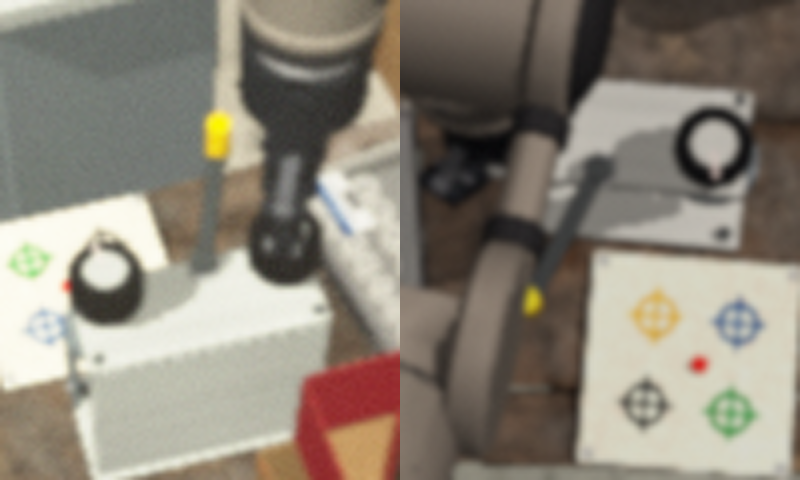

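```bash
python3 - <<'E'
from h import *
D=np.load("top0d.npy")
def pt(n,D,u,v):
    o,d=ray(n,(u,v)); return o+d*np.median(D[v-1:v+2,u-1:u+2])
for u,v in((284,186),(333,190),(308,195),(286,230),(329,225)): print("top",u,v,pt("top",D,u,v))
D=np.load("side0d.npy")
for u,v in((351,177),(306,187),(335,151),(330,205)): print("side",u,v,pt("side",D,u,v))
print(proj("side",[600.4,-26,181]),proj("side",[600.4,-26,206]),proj("side",[600.4,-26,235]))
E
```

```text
top 284 186 [598.5931 -27.8777 205.8436]
top 333 190 [ 591.6461 -146.5833  205.3381]
top 308 195 [584.5176 -84.673  159.0591]
top 286 230 [492.7457 -35.7589 199.1425]
top 329 225 [ 521.0316 -140.9117    4.5468]
side 351 177 [599.9599 -24.5452 204.3802]
side 306 187 [ 594.6477 -144.222   207.2913]
side 335 151 [501.3288 -32.346  199.8879]
side 330 205 [635.8563 -93.5824 158.3549]
[349.9478 182.557 ] [350.5766 176.9033] [351.3381 170.0409]
```

The calibration agrees: knob top at z 206, and x and y as assumed. The pads must stand farther back than I thought when partly open. I'll open, go lower and close again.

```bash

python3 -m handwheel '[{"slide":[0,0,0],"twist":0},{"slide":[0,0,0],"twist":0},{"slide":[0,0,0],"twist":0},{"slide":[0,0,0],"twist":0},{"slide":[0,0,0.02],"twist":0},{"slide":[0,0,0.037],"twist":0},{"slide":[0,0,0.037],"twist":0},{"slide":[0,0,0.037],"twist":0}]' 0.88 30
python3 -m handwheel '[{"slide":[0,0,0],"twist":0},{"slide":[0,0,0],"twist":0},{"slide":[0,0,0],"twist":0},{"slide":[0,0,0],"twist":0}]' 0.5 30
python3 go.py;python3 - <<'E'
from h import *
p,_=ctrl.capture("side"); a=cv2.resize(p[130:220,310:390],None,fx=6,fy=6,interpolation=cv2.INTER_CUBIC)
cv2.imwrite("pics/s3.png",a)
E
```

```text
time: 4.05
tcp_pos: [601.0, -26.0, 169.9]
tcp_rot: [0.865, 0.501, -0.0, -0.0]
ft_force: [-0.5, 0.4, 1.1]
finger_gap: 75.0
grasp_force: 0.0
time: 4.45
tcp_pos: [600.4, -25.6, 170.9]
tcp_rot: [0.865, 0.502, -0.0, -0.0]
ft_force: [-5.3, 2.6, 4.7]
finger_gap: 44.1
grasp_force: 29.9
t 4.45 pos [600.4447 -25.6162 170.8909] yaw 1.0507 j [-0.1703  0.5047  1.348   0.0004  1.2899  0.3497] F [-5.2617  2.5551  4.7031] gap 44.08729854324342 29.902403354644775
```

View pics/s3.png

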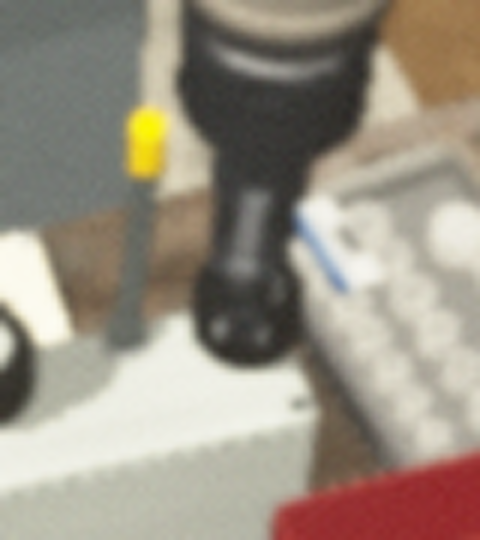

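The gripper now holds the left knob, with 30 N on the pads. Next I turn it 0.88 rad counterclockwise.

```bash

python3 -m handwheel '[{"slide":[0,0,0],"twist":-0.09},{"slide":[0,0,0],"twist":-0.18},{"slide":[0,0,0],"twist":-0.27},{"slide":[0,0,0],"twist":-0.36},{"slide":[0,0,0],"twist":-0.45},{"slide":[0,0,0],"twist":-0.52},{"slide":[0,0,0],"twist":-0.56},{"slide":[0,0,0],"twist":-0.56}]'
python3 go.py
cat > meas.py <<'E'
from h import *
import sys
k=np.array([590.5,-146.2])
def blobs(n,p,est):
    u0,v0=proj(n,[*est,8]).astype(int); r=16 if n=="top" else 14
    return None
p,_=ctrl.capture("top"); cv2.imwrite("pics/m_last.png",p)
b=box(p,298,358,214,276);B,G,R=b[...,0],b[...,1],b[...,2]
red=np.clip(R-np.maximum(G,B)-40,0,None)*(R-G>1.6*(G-B)); gr=np.clip(G-np.maximum(R,B)-15,0,None)
P={}
for n,w in(("red",red),("green",gr)):
    if (w>0).sum()<4: print(n,"hidden"); continue
    uv,c=cen(w,298,214); P[n]=on_z("top",uv,8)[:2]; print(n,uv,c,P[n])
G0=np.array([428.1255,-166.7226])
if "red" in P:
    S=P["red"]; a=lambda q:np.arctan2((k-q)[1],(k-q)[0])
    for nm,g in(("G0",G0),("Gnow",P.get("green",G0))):
        print(nm,"err",g-S,"left turn",(a(g)-a(S))/.17,"right turn",-(np.hypot(*(g-k))-np.hypot(*(S-k)))/22)
E
python3 meas.py
```

```text
time: 5.3
tcp_pos: [600.3, -25.6, 170.9]
tcp_rot: [0.568, 0.823, -0.0, -0.001]
ft_force: [-5.1, 1.7, 5.7]
finger_gap: 44.1
grasp_force: 29.9
t 5.3 pos [600.2678 -25.621  170.8778] yaw 1.9323 j [-0.1703  0.5046  1.3482  0.0003  1.2901 -0.5319] F [-5.135   1.7496  5.6971] gap 44.13241718006107 29.93090271949768
red [336.1053 245.4877] 17 [ 463.235  -162.2436]
green [337.4488 258.0531] 107 [ 428.0935 -166.7196]
G0 err [-35.1095  -4.479 ] left turn 0.0018876858831010578 right turn -1.6088196189073936
Gnow err [-35.1415  -4.476 ] left turn 0.0016377581762571547 right turn -1.610244043574489
```

The spot is now on the green mark's bearing, so only the right knob is left. I release and rise.

```bash

python3 -m handwheel '[{"slide":[0,0,0],"twist":0},{"slide":[0,0,0],"twist":0},{"slide":[0,0,0],"twist":0},{"slide":[0,0,0],"twist":0},{"slide":[0,0,-0.1],"twist":0},{"slide":[0,0,-0.25],"twist":0},{"slide":[0,0,-0.3],"twist":0},{"slide":[0,0,-0.3],"twist":0}]' 0.85 30
python3 go.py 592.3 -145.5 261 2.3
```

```text
time: 6.15
tcp_pos: [602.5, -26.4, 263.3]
tcp_rot: [0.569, 0.822, 0.001, 0.003]
ft_force: [0.3, -0.6, -0.6]
finger_gap: 72.5
grasp_force: 0.0
t 6.15 pos [602.5286 -26.3615 263.2939] yaw 1.9301 j [-0.1707  0.4501  1.1845 -0.0001  1.5007 -0.53  ] F [ 0.269  -0.5674 -0.6082] gap 72.53255956234251 0.0
slide [-0.3598 -0.1716  0.0076] twist -0.23548001954358247
```

```bash

python3 -m handwheel '[{"slide":[-0.36,-0.17,0],"twist":-0.235},{"slide":[-0.36,-0.17,0],"twist":-0.235},{"slide":[-0.36,-0.17,0],"twist":-0.235},{"slide":[-0.36,-0.17,0],"twist":-0.235},{"slide":[-0.36,-0.17,0],"twist":-0.235}]'
python3 go.py 592.3 -145.5 170 2.3
```

```text
time: 6.65
tcp_pos: [590.8, -145.2, 258.6]
tcp_rot: [0.41, 0.912, 0.0, -0.001]
ft_force: [0.2, 1.0, 1.0]
finger_gap: 72.6
grasp_force: 0.0
t 6.65 pos [ 590.8073 -145.2102  258.6043] yaw 2.2968 j [-0.3671  0.4688  1.167   0.0004  1.5085 -1.0932] F [0.2023 1.0093 1.0415] gap 72.58486440815257 0.0
slide [-0.004   0.0031  0.2953] twist -0.002006719323847646
```

```bash

python3 -m handwheel '[{"slide":[-0.003,0.002,0.12],"twist":0},{"slide":[-0.003,0.002,0.2],"twist":0},{"slide":[-0.003,0.002,0.25],"twist":0},{"slide":[-0.003,0.002,0.296],"twist":0},{"slide":[-0.003,0.002,0.296],"twist":0}]'
python3 -m handwheel '[{"slide":[0,0,0],"twist":0},{"slide":[0,0,0],"twist":0},{"slide":[0,0,0],"twist":0},{"slide":[0,0,0],"twist":0},{"slide":[0,0,0],"twist":0}]' 0.5 30
python3 meas.py
```

```text
time: 7.15
tcp_pos: [591.2, -143.3, 168.8]
tcp_rot: [0.408, 0.913, -0.0, -0.003]
ft_force: [0.0, -0.8, 0.2]
finger_gap: 72.5
grasp_force: 0.0
time: 7.65
tcp_pos: [593.0, -145.4, 172.8]
tcp_rot: [0.409, 0.913, 0.0, 0.001]
ft_force: [-1.5, 1.2, 6.6]
finger_gap: 42.7
grasp_force: 3.0
red hidden
green [339.6365 259.445 ] 52 [ 424.3592 -172.9566]
```

```bash

python3 -m handwheel '[{"slide":[0,0,0],"twist":0},{"slide":[0,0,0],"twist":0},{"slide":[0,0,0],"twist":0}]' 0.4 30
python3 go.py 592.3 -145.5 170 2.3
```

```text
time: 8.0
tcp_pos: [593.0, -146.2, 173.8]
tcp_rot: [0.409, 0.913, -0.0, 0.002]
ft_force: [-2.8, -1.0, 11.0]
finger_gap: 34.4
grasp_force: 5.4
t 8.0 pos [ 592.9869 -146.2247  173.7969] yaw 2.2989 j [-0.3667  0.5177  1.3177 -0.0009  1.3025 -1.0946] F [-2.8007 -1.0336 11.0457] gap 34.354357619068665 5.369857921614312
slide [ 0.0033 -0.0001  0.0127] twist -0.0006734335165591488
```

The pads slipped over the right knob's top edge. I open and grip deeper.

```bash

python3 -m handwheel '[{"slide":[0,0,0],"twist":0},{"slide":[0,0,0],"twist":0},{"slide":[0,0,0],"twist":0},{"slide":[0,0,0],"twist":0},{"slide":[0,0,0],"twist":0},{"slide":[0,0,0.01],"twist":0},{"slide":[0,0,0.022],"twist":0},{"slide":[0,0,0.022],"twist":0}]' 0.85 30
python3 go.py
python3 -m handwheel '[{"slide":[0,0,0],"twist":0},{"slide":[0,0,0],"twist":0},{"slide":[0,0,0],"twist":0},{"slide":[0,0,0],"twist":0},{"slide":[0,0,0],"twist":0}]' 0.45 30
python3 go.py 592.3 -145.5 163 2.3
```

```text
time: 8.8
tcp_pos: [592.0, -145.2, 164.0]
tcp_rot: [0.409, 0.913, -0.0, -0.001]
ft_force: [0.9, 0.5, 1.0]
finger_gap: 72.7
grasp_force: 0.0
t 8.8 pos [ 592.015  -145.2288  164.0185] yaw 2.2993 j [-0.3662  0.5262  1.3309 -0.0001  1.2859 -1.0947] F [0.9289 0.4681 1.0146] gap 72.73327147188972 0.0
time: 9.3
tcp_pos: [592.4, -145.5, 165.2]
tcp_rot: [0.409, 0.913, -0.0, 0.0]
ft_force: [-2.1, -1.0, 3.6]
finger_gap: 45.2
grasp_force: 30.7
t 9.3 pos [ 592.3781 -145.533   165.2466] yaw 2.2993 j [-0.3663  0.5249  1.3296 -0.0003  1.2867 -1.0947] F [-2.1381 -1.0316  3.576 ] gap 45.186423036868604 30.74894070625305
slide [ 0.0003 -0.0001  0.0075] twist -0.00046695588758673086
```

A firm grip. Now clockwise 1.61 rad, in two parts.

```bash

python3 -m handwheel '[{"slide":[0,0,0],"twist":0.09},{"slide":[0,0,0],"twist":0.18},{"slide":[0,0,0],"twist":0.27},{"slide":[0,0,0],"twist":0.36},{"slide":[0,0,0],"twist":0.45},{"slide":[0,0,0],"twist":0.54},{"slide":[0,0,0],"twist":0.6},{"slide":[0,0,0],"twist":0.6}]'
python3 go.py
python3 -m handwheel '[{"slide":[0,0,0],"twist":0.09},{"slide":[0,0,0],"twist":0.18},{"slide":[0,0,0],"twist":0.27},{"slide":[0,0,0],"twist":0.36},{"slide":[0,0,0],"twist":0.42},{"slide":[0,0,0],"twist":0.42},{"slide":[0,0,0],"twist":0.42}]'
python3 go.py; python3 meas.py
```

```text
time: 10.1
tcp_pos: [592.3, -145.5, 165.3]
tcp_rot: [0.779, 0.627, -0.0, 0.0]
ft_force: [-2.0, -1.7, 4.4]
finger_gap: 45.4
grasp_force: 30.9
t 10.1 pos [ 592.3023 -145.497   165.2541] yaw 1.356 j [-0.3663  0.5249  1.3297 -0.0003  1.2869 -0.1514] F [-2.0335 -1.71    4.3925] gap 45.404988691770676 30.911429822444916
time: 10.8
tcp_pos: [592.3, -145.5, 165.3]
tcp_rot: [0.939, 0.344, 0.0, 0.0]
ft_force: [-3.2, 1.0, 6.3]
finger_gap: 45.1
grasp_force: 31.0
t 10.8 pos [ 592.3146 -145.4741  165.2533] yaw 0.7017 j [-0.3663  0.5249  1.3297 -0.0002  1.2869  0.5028] F [-3.1849  0.9547  6.2984] gap 45.13350147981835 30.983542799949646
red [337.8789 258.031 ] 11 [ 428.1851 -167.9306]
green [339.9742 259.6167] 35 [ 423.9032 -173.9168]
G0 err [-0.0596  1.208 ] left turn -0.043316944408197826 right turn 0.004400107750987042
Gnow err [-4.2819 -5.9862] left turn 0.18689943581686053 right turn -0.23289126808635466
```

```bash

python3 -m handwheel '[{"slide":[0,0,0],"twist":0},{"slide":[0,0,0],"twist":0},{"slide":[0,0,0],"twist":0},{"slide":[0,0,0],"twist":0},{"slide":[0,0,-0.1],"twist":0},{"slide":[0,0,-0.25],"twist":0},{"slide":[0,0,-0.32],"twist":0},{"slide":[0,0,-0.32],"twist":0}]' 0.85 30
python3 go.py 600.8 -26 261 1.5
```

```text
time: 11.65
tcp_pos: [594.1, -145.9, 265.0]
tcp_rot: [0.94, 0.342, 0.003, 0.003]
ft_force: [0.3, -0.9, -0.1]
finger_gap: 72.8
grasp_force: 0.0
t 11.65 pos [ 594.0684 -145.8755  264.9659] yaw 0.6978 j [-0.366   0.466   1.1547  0.      1.5131  0.5069] F [ 0.2572 -0.8859 -0.0949] gap 72.75064657071465 0.0
slide [ 0.274  -0.2918  0.0132] twist -0.5106694313403607
```

```bash

python3 -m handwheel '[{"slide":[0.274,-0.292,0],"twist":-0.51},{"slide":[0.274,-0.292,0],"twist":-0.51},{"slide":[0.274,-0.292,0],"twist":-0.51},{"slide":[0.274,-0.292,0],"twist":-0.51},{"slide":[0.274,-0.292,0],"twist":-0.51},{"slide":[0.274,-0.292,0],"twist":-0.51},{"slide":[0.274,-0.292,0],"twist":-0.51}]'
python3 go.py 600.8 -26 165 1.5; python3 meas.py
python3 -c "
import cv2;p=cv2.imread('pics/m_last.png');cv2.imwrite('pics/m2.png',cv2.resize(p[210:285,255:365],None,fx=6,fy=6,interpolation=cv2.INTER_CUBIC))"
```

```text
time: 12.35
tcp_pos: [598.8, -25.2, 259.5]
tcp_rot: [0.732, 0.681, -0.001, -0.001]
ft_force: [0.3, 0.3, -0.0]
finger_gap: 72.6
grasp_force: 0.0
t 12.35 pos [598.7641 -25.2044 259.5278] yaw 1.4991 j [-0.1699  0.4496  1.1952 -0.      1.4988 -0.0982] F [ 0.3331  0.2924 -0.0064] gap 72.59081351159654 0.0
slide [-0.0022  0.007   0.3151] twist -0.0005604727770488226
red [337.3893 257.9542] 16 [ 428.3657 -166.5467]
green [337.3781 258.0247] 72 [ 428.168  -166.5189]
G0 err [-0.2402 -0.1759] left turn 0.005196284754905153 right turn -0.011832477457111489
Gnow err [-0.1977  0.0279] left turn -0.0018793385937330087 right turn -0.008760580075461504
```

View pics/m2.png

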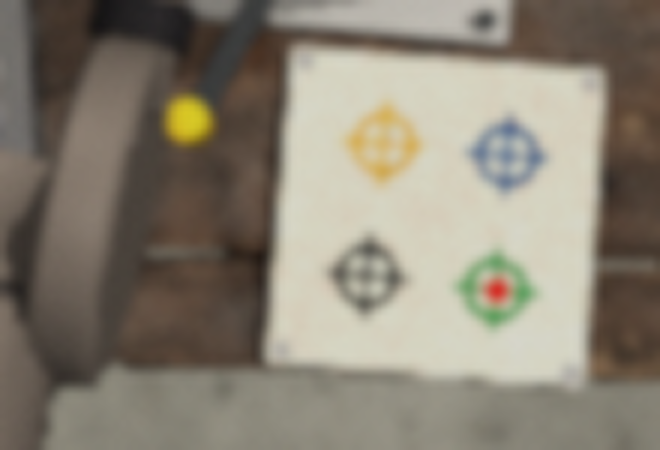

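The spot sits in the middle of the green ring, with under 0.3 mm of error. Next comes the lever, whose yellow grip is still at (286,230).

```bash
python3 go.py 495.5 -34 260 0
```

```text
t 12.4 pos [598.8411 -25.3113 259.7136] yaw 1.4972 j [-0.17    0.4495  1.1949 -0.      1.499  -0.0964] F [0.1101 0.2556 0.1794] gap 72.62448860568968 0.0
slide [-0.0542 -0.3414 -0.001 ] twist 0.9531554599079868
```

```bash

python3 -m handwheel '[{"slide":[-0.054,-0.341,0],"twist":0.953},{"slide":[-0.054,-0.341,0],"twist":0.953},{"slide":[-0.054,-0.341,0],"twist":0.953},{"slide":[-0.054,-0.341,0],"twist":0.953},{"slide":[-0.054,-0.341,0],"twist":0.953},{"slide":[-0.054,-0.341,0],"twist":0.953},{"slide":[-0.054,-0.341,0],"twist":0.953},{"slide":[-0.054,-0.341,0],"twist":0.953}]' 0.7
python3 go.py 495.5 -34 260 0
```

```text
time: 13.2
tcp_pos: [495.8, -34.2, 260.4]
tcp_rot: [0.989, 0.145, -0.0, -0.0]
ft_force: [-0.6, 0.3, 0.9]
finger_gap: 59.7
grasp_force: 0.0
t 13.2 pos [495.7643 -34.2343 260.3871] yaw 0.2902 j [-0.2233  0.2485  1.4877 -0.      1.4061  1.0573] F [-0.5906  0.2767  0.9291] gap 59.7294913456516 0.0
slide [-0.0006 -0.001   0.0013] twist 0.18474481133363646
```

```bash

python3 -m handwheel '[{"slide":[0,0,0],"twist":0.09},{"slide":[0,0,0],"twist":0.185},{"slide":[0,0,0.1],"twist":0.185},{"slide":[0,0,0.2],"twist":0.185},{"slide":[0,0,0.26],"twist":0.185},{"slide":[0,0,0.293],"twist":0.185},{"slide":[0,0,0.293],"twist":0.185}]'
python3 -m handwheel '[{"slide":[0,0,0],"twist":0},{"slide":[0,0,0],"twist":0},{"slide":[0,0,0],"twist":0},{"slide":[0,0,0],"twist":0},{"slide":[0,0,0],"twist":0},{"slide":[0,0,0],"twist":0},{"slide":[0,0,0],"twist":0},{"slide":[0,0,0],"twist":0}]' 0.12 25
python3 go.py
```

```text
time: 13.9
tcp_pos: [495.2, -34.1, 171.8]
tcp_rot: [1.0, 0.003, -0.001, -0.0]
ft_force: [-0.5, -0.0, -0.3]
finger_gap: 59.6
grasp_force: 0.0
time: 14.7
tcp_pos: [496.0, -34.2, 173.0]
tcp_rot: [1.0, 0.004, 0.0, 0.0]
ft_force: [-0.0, -1.3, -0.2]
finger_gap: 10.2
grasp_force: 0.0
t 14.7 pos [496.0077 -34.1992 172.9939] yaw 0.0076 j [-0.2231  0.3159  1.6417 -0.0001  1.184   1.3402] F [-0.024  -1.2536 -0.2151] gap 10.204757345956113 0.0
```

No contact again: the open fingertips stay higher than nominal. I open, go lower (the space beside the arm is free) and close.

```bash

python3 -m handwheel '[{"slide":[0,0,0],"twist":0},{"slide":[0,0,0],"twist":0},{"slide":[0,0,0],"twist":0},{"slide":[0,0,0],"twist":0},{"slide":[0,0,0],"twist":0},{"slide":[0,0,0.03],"twist":0},{"slide":[0,0,0.053],"twist":0},{"slide":[0,0,0.053],"twist":0}]' 0.7 25
python3 go.py
python3 -m handwheel '[{"slide":[0,0,0],"twist":0},{"slide":[0,0,0],"twist":0},{"slide":[0,0,0],"twist":0},{"slide":[0,0,0],"twist":0},{"slide":[0,0,0],"twist":0},{"slide":[0,0,0],"twist":0},{"slide":[0,0,0],"twist":0},{"slide":[0,0,0],"twist":0}]' 0.12 25
python3 go.py
python3 - <<'E'
from h import *
p,_=ctrl.capture("side"); a=cv2.resize(p[110:200,290:370],None,fx=6,fy=6,interpolation=cv2.INTER_CUBIC)
cv2.imwrite("pics/s4.png",a)
E
```

```text
time: 15.5
tcp_pos: [495.0, -34.0, 155.6]
tcp_rot: [1.0, 0.004, -0.001, -0.0]
ft_force: [-0.2, 0.4, 0.1]
finger_gap: 59.4
grasp_force: 0.0
t 15.5 pos [495.0459 -34.0021 155.5908] yaw 0.0076 j [-0.2231  0.3337  1.668  -0.0001  1.1428  1.3401] F [-0.213   0.44    0.0767] gap 59.37907706471526 0.0
time: 16.3
tcp_pos: [496.1, -34.2, 157.3]
tcp_rot: [1.0, 0.004, 0.0, 0.0]
ft_force: [0.0, 0.2, 3.2]
finger_gap: 16.4
grasp_force: 24.5
t 16.3 pos [496.0945 -34.1824 157.3014] yaw 0.0076 j [-0.223   0.3318  1.6656 -0.      1.1438  1.3402] F [0.0282 0.2043 3.2357] gap 16.41085096407914 24.5340558886528
```

View pics/s4.png

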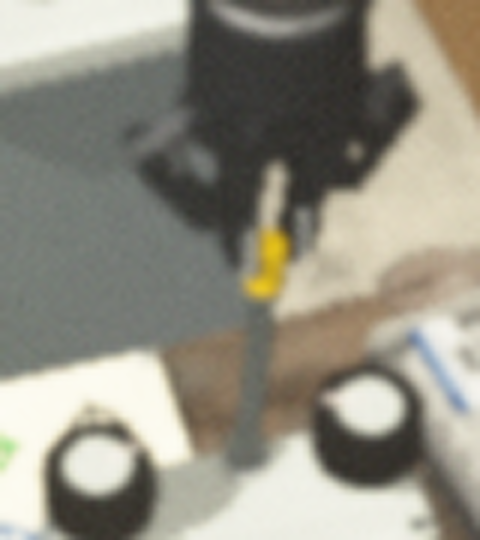

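The pads hold the yellow grip. Next I follow the arc to the right.

```bash

python3 -m handwheel '[{"slide":[-0.018,0.044,0],"twist":0},{"slide":[-0.028,0.09,0],"twist":0},{"slide":[-0.032,0.138,0],"twist":0},{"slide":[-0.029,0.185,0],"twist":0},{"slide":[-0.018,0.231,0],"twist":0},{"slide":[-0.011,0.252,0],"twist":0},{"slide":[-0.011,0.252,0],"twist":0}]'
python3 go.py
```

```text
time: 17.05
tcp_pos: [493.1, -110.2, 156.9]
tcp_rot: [1.0, 0.003, -0.0, -0.0]
ft_force: [-2.6, 1.4, 3.4]
finger_gap: 16.9
grasp_force: 25.2
t 17.05 pos [ 493.1463 -110.188   156.9438] yaw 0.0065 j [-0.3718  0.3469  1.6437  0.0003  1.1518  1.1923] F [-2.5986  1.3907  3.3611] gap 16.94724699413573 25.18389791250229
```

```bash

python3 -m handwheel '[{"slide":[0.004,0.008,0],"twist":0},{"slide":[0.008,0.016,0],"twist":0},{"slide":[0.008,0.016,0],"twist":0}]'
python3 go.py
python3 -m handwheel '[{"slide":[0.004,0.008,0],"twist":0},{"slide":[0.007,0.014,0],"twist":0},{"slide":[0.007,0.014,0],"twist":0}]'
python3 go.py
```

```text
time: 17.35
tcp_pos: [493.2, -110.5, 156.7]
tcp_rot: [1.0, 0.004, -0.003, -0.004]
ft_force: [-9.6, 14.6, 10.2]
finger_gap: 16.3
grasp_force: 26.0
t 17.35 pos [ 493.2469 -110.5049  156.6975] yaw 0.0082 j [-0.3753  0.3514  1.6378  0.005   1.1605  1.1854] F [-9.5673 14.6263 10.226 ] gap 16.300633855270398 26.039515435695648
time: 17.65
tcp_pos: [493.2, -110.8, 156.4]
tcp_rot: [1.0, 0.004, -0.005, -0.007]
ft_force: [-15.9, 28.9, 16.1]
finger_gap: 16.2
grasp_force: 27.2
t 17.65 pos [ 493.1813 -110.774   156.4345] yaw 0.009 j [-0.3788  0.3554  1.6324  0.0097  1.1688  1.1792] F [-15.9333  28.885   16.1064] gap 16.246579625745188 27.15177610516548
```

The lever is at its stop: force rises with no movement. I relieve most of the push, release and rise.

```bash

python3 -m handwheel '[{"slide":[-0.012,-0.024,0],"twist":0},{"slide":[-0.012,-0.024,0],"twist":0},{"slide":[-0.012,-0.024,0],"twist":0}]'
python3 -m handwheel '[{"slide":[0,0,0],"twist":0},{"slide":[0,0,0],"twist":0},{"slide":[0,0,0],"twist":0},{"slide":[0,0,0],"twist":0},{"slide":[0,0,-0.1],"twist":0},{"slide":[0,0,-0.25],"twist":0},{"slide":[0,0,-0.4],"twist":0},{"slide":[0,0,-0.4],"twist":0}]' 0.7
python3 go.py 600 -26 270 1.5
```

```text
time: 17.95
tcp_pos: [493.3, -110.3, 156.8]
tcp_rot: [1.0, 0.004, -0.001, -0.001]
ft_force: [-5.3, 7.6, 5.1]
finger_gap: 16.5
grasp_force: 25.7
time: 18.75
tcp_pos: [497.0, -112.8, 283.4]
tcp_rot: [1.0, 0.004, 0.006, 0.002]
ft_force: [0.4, -0.1, -0.0]
finger_gap: 59.7
grasp_force: 0.0
t 18.75 pos [ 497.0173 -112.8476  283.4285] yaw 0.0075 j [-0.3736  0.2529  1.4196 -0.0002  1.4565  1.1898] F [ 0.3691 -0.0596 -0.0089] gap 59.6844495400878 0.0
slide [ 0.3454 -0.2869  0.0448] twist -0.9501575488740784
```

Now I move left and back, out of the view, at z 280.

```bash

python3 -m handwheel '[{"slide":[0.34,-0.4,0],"twist":-0.7},{"slide":[0.34,-0.4,0],"twist":-0.7},{"slide":[0.34,-0.4,0],"twist":-0.7},{"slide":[0.34,-0.4,0],"twist":-0.7},{"slide":[0.34,-0.4,0],"twist":-0.7},{"slide":[0.34,-0.4,0],"twist":-0.7},{"slide":[0.34,-0.4,0],"twist":-0.7},{"slide":[0.34,-0.4,0],"twist":-0.7}]'
python3 meas.py
python3 - <<'E'
from h import *
p=cv2.imread("pics/m_last.png"); s,_=ctrl.capture("side")
a=cv2.resize(p[165:280,265:365],None,fx=4,fy=4,interpolation=cv2.INTER_CUBIC)
b=cv2.resize(s[135:250,270:370],None,fx=4,fy=4,interpolation=cv2.INTER_CUBIC)
cv2.imwrite("pics/end.png",np.hstack([a,b]))
b=box(p,285,320,215,245); w=(b[...,2]-b[...,0]>110).astype(float); uv,n=cen(w,285,215); g=on_z("top",uv,200)[:2]
pv=np.array([578.5,-75.9]); d=g-pv; print("grip",g,n,"lever from -x, right +:",np.arctan2(-d[1],-d[0])+.069)
E
```

```text
time: 19.55
tcp_pos: [595.3, 9.1, 276.1]
tcp_rot: [0.849, 0.528, -0.0, -0.0]
ft_force: [0.6, -0.4, -0.2]
finger_gap: 59.7
grasp_force: 0.0
red [337.389  257.9538] 16 [ 428.3668 -166.5457]
green [337.3597 257.9967] 72 [ 428.245  -166.4657]
G0 err [-0.2413 -0.1769] left turn 0.005227540323413349 right turn -0.011888978138477507
Gnow err [-0.1219  0.0801] left turn -0.0034040175134103998 right turn -0.005045158043091388
grip [ 490.4178 -110.7274] 35 lever from -x, right +: 0.44553210336005844
```

View pics/end.png

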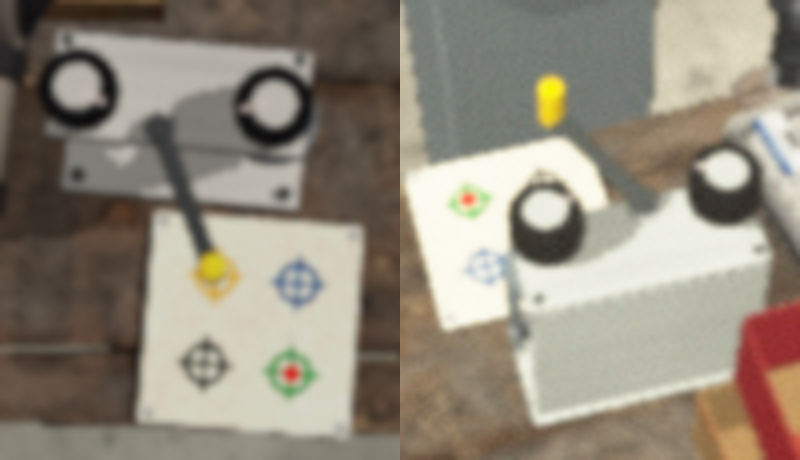

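The spot is centred in the green ring in both views (left (291,372), right (469,200)). The lever is over to the right, at +0.446 rad against a nominal stop of 0.45, and the arm is clear.

```bash
python3 -c "
from bench import ctrl
print(ctrl.job_done())"
```

```text
the job is handed in; nothing more can be done
None
```

The job is handed in: the laser spot sits on the centre of the green mark (about 0.3 mm off at most, by the top camera), the lever is locked at its right stop, and the arm is clear, at about 20 s on the robot's clock.

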